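# Clear the cups off the rotary board jig and hold its index plunger out

### The job

I want to turn the plate of the rotary board jig. First clear it: take the two empty cups off the plate and nest them both, upright and fully home, into the matching cup that stands on the bench, and leave that stack on the bench. Then, without turning the plate yourself or disturbing the other things, grasp the black knob of the jig's sprung index plunger, pull it straight up to its stop so that the pin is clear of the plate, and finish still holding it up there: do not let go.

Things in the scene. Friction and masses are not known exactly. Their poses are not given: they have to be found in the camera images.
- jig: rotary board jig, fixed: round base, plain grey index plate 280 across, top 34 above the bench, with a green circuit board between two rails in its middle (106 in x, 116 in y, up to 61 above the bench). At +y a bracket 32 wide reaches over the rim (arm top 52 high) and holds the index plunger, 122 from the centre along jig +y. Origin: centre of the base on the bench, z up
- plate_center (a point): centre of the top face of the index plate, on its turning axis, 34 above the bench
- index_plate (a joint): angle of the index plate in rad, 0 as locked; it turns either way only when the pin is out, and then stiffly (about 0.4 N m)
- plunger_grip (a point): middle of the grip band of the plunger's black round knob, moves with it; 87 above the bench when seated. Band 28 across, 14 high (7 either way); knob top 10 above this point; under the band it narrows to 15. A fixed sleeve 18 across ends 19 below the seated point, a nut 25 across 30 below. Plunger axis vertical
- plunger (a joint): lift of the plunger in m: 0 seated (pin 10 across, 9 mm deep in its hole), 0.014 fully up at the hard stop. The spring pushes it down with about 6 N when seated and 14 N at the stop; it snaps back when let go; pulling past the stop only makes the fingers slip
- cup_a: white stacking cup, 70 high: upper 26 is a straight band 56 across (mouth 51), below it the body tapers from 47 to a 32 foot; 30 to 65 g. Nests with 1.5 mm play all round; home when its band rests on the lower cup's rim, 26 higher than that cup. Origin: centre of underside, z up. Starts on the index plate, jig +x side of the board
- cup_b: white stacking cup, 70 high: upper 26 is a straight band 56 across (mouth 51), below it the body tapers from 47 to a 32 foot; 30 to 65 g. Nests with 1.5 mm play all round; home when its band rests on the lower cup's rim, 26 higher than that cup. Origin: centre of underside, z up. Starts on the index plate, jig -x side of the board
- cup_base: white stacking cup, 70 high: upper 26 is a straight band 56 across (mouth 51), below it the body tapers from 47 to a 32 foot; 30 to 65 g. Nests with 1.5 mm play all round; home when its band rests on the lower cup's rim, 26 higher than that cup. Origin: centre of underside, z up. Starts on the bench, to the right of the jig (-y); the other two go into it
- solder_reel: bystander, loose: reel of solder lying flat, steel-grey, 54 across, 40 high. Origin: centre of its underside
- tip_cleaner: bystander, loose: round dark tin of brass wool, 60 across, 32 high. Origin: centre of its underside
- multimeter: bystander, loose: hand multimeter lying on its back, 175 x 85 x 46. Origin: centre of its underside
- screwdriver: bystander, loose: screwdriver with black handle, 170 long, 26 thick, lying flat. Origin: centre of its underside
- flux_bottle: bystander, loose: small amber bottle, 38 across, 85 high. Origin: centre of its underside
- parts_tray: bystander, loose: black open parts tray, 75 x 115, 34 high. Origin: centre of its underside

How it is judged (in metres and radians):
On the way, in this order (a step that is already met when the one before it is completed fails the run):
1. both cups are off the plate, nested upright and fully home in the cup on the bench (((height (world z) of cup_a between 0.021 and 0.031 m and height (world z) of cup_b between 0.046 and 0.058 m) or (height (world z) of cup_b between 0.021 and 0.031 m and height (world z) of cup_a between 0.046 and 0.058 m)) and height (world z) of cup_base below 0.006 m and horizontal distance between cup_base and plate_center above 0.165 m and horizontal distance between each of cup_a, cup_b and cup_base below 0.008 m and angle between each of cup_a, cup_b, cup_base's own z axis and vertical below 0.1 rad), for 0.2 s.
2. the plunger is pulled up to its stop by the gripper (value of joint plunger above 0.012 m and contact force between the fingers and plunger above 8 N), for 0.3 s.
At the end, for the whole second after the job is handed in: Fingers hold the plunger lifted over 12 of 14 mm (over 8 N). Cups nested on the bench cup: undersides 21-31 and 46-58 mm above the bench, within 8 mm of its axis, upright within 0.1 rad, 165 mm or more from the plate axis. Plate within 0.06 rad, bystanders within 30 mm of the start (all of step 1 and all of step 2 and value of joint index_plate between -0.06 and 0.06 rad and distance of each of solder_reel, tip_cleaner, multimeter, screwdriver, flux_bottle, parts_tray from where it was at the start of the episode below 0.03 m); the arm keeps its last pose, push and grip.
It fails at once if the pin is drawn while a cup is still on the plate (value of joint plunger above 0.006 m and horizontal distance between any of cup_a, cup_b and plate_center below 0.15 m).
It fails at once if the index plate is turned (value of joint index_plate above 0.06 rad or value of joint index_plate below -0.06 rad).
It fails at once if a bystander is moved by more than 30 mm (distance of any of solder_reel, tip_cleaner, multimeter, screwdriver, flux_bottle, parts_tray from where it was at the start of the episode above 0.03 m).
It also fails if it takes over 72 s, if anything falls off the work surface, if the arm or the gripper's body presses on something with over 40 N, if the wrist force passes 120 N, or if a joint passes its speed limit or range.

### The arm

A 6-joint arm with a two-finger parallel gripper is mounted at the origin on the work surface. World frame = base frame: x ahead of the robot, y to its left, z up, the work surface at z = 0. Lengths are in m, angles in degrees, forces in N, time in s.
With the tool pointing down it reaches from about 0.375 to 0.9 m from the base axis. Payload 3.1 kg.
Tool frame: the origin (TCP) lies between the finger pads; the fingertips stand 22 mm ahead of it and the grasp point (between the pads) lies 3 mm ahead of it; y points along the fingers, x is the direction in which the jaws open and shut, and the axes are right-handed (so a half turn about y gives the same grasp; the last joint's range is limited). The gripper opens to 87 mm and grips with 3 to 60 N. Pads are 19 mm wide; open, the fingers measure 117 mm over their backs; the gripper's body (75 mm by 190 mm) begins 51 mm behind the grasp point.
Start: joints at [53.199, 30.224, 82.088, -0, 67.689, -10.227], TCP at [0.28, 0.559, 0.245] pointing down, gripper open.
Joint ranges: [-176.69, 176.69], [-43.24, 126.21], [12.49, 139.97], [-82, 262], [0, 151.66], [-163.58, 163.58]. Speed limits (degrees/s): [159.86, 159.86, 180, 180, 180, 180].

### API

Orientations are given as a 3x3 rotation matrix whose columns are the frame's x, y, z axes.
In Python, from rig import bot, imaging, workorder gives the robot as it stands. The module is installed in compiled form; this text tells all that it offers.
- The arm moves only by the tool drive_tool, never from a script. Its argument "commands" is a list of rows, each an object of numbers: "dx", "dy", "dz": the shift along the tool's x, y, z normalised to -1 to 1, where 1 is 4 cm; "wx", "wy", "wz": the turn, a rotation vector about the tool's x, y, z normalised to -1 to 1, where 1 is pi/2 rad; "grip": the finger opening in mm, from 0 to 87. In form: [{"dx": .., "dy": .., "dz": .., "wx": .., "wy": .., "wz": .., "grip": ..}, ...]. A call has 1 to 8 rows; each row shifts and turns the commanded pose from where the row before left it, along the tool's axes as they then stand; what a row does not reach is not made up. A row lasts 1/8 s, in which the tool goes at most 62.5 mm and 10.7 degrees, less where a joint would pass 70% of its speed; a pose out of reach is approached as far as the arm can. A call with a number of a shift or a turn outside -1 to 1 is refused whole. A call with a gripper value outside its range is refused whole. The fingers move at their own pace and stop on an object; the grip force is fixed at half the most. Time passes only in rows, so rows that do not move let the fingers close. It gives the time, the measured TCP pose, the force and the opening at its end, in the units of the state.
- bot.read_state(): the state, without advancing time (a new reading comes with each control period).
- imaging.capture(name): name is "side" or "top" or "wrist"; returns (picture, depth): 420x560x3 uint8, red, green, blue; 420x560 float32, m along the optical axis (not along the pixel's ray), 0 where there is no reading.
- imaging.get_calibration(name): a dict with "mtx" (3x3 intrinsics, pixels), "dist" ([k1, k2, p1, p2, k3] as OpenCV has them; the pictures are not rectified), "world_to_cam" (4x4, takes a point from world to camera coordinates). Camera axes: x right, y down, z forward; pixel columns grow to the right and rows downward; lengths in m; the calibration is good to about 2 mm. A picture is of the moment at which its call begins: read the wrist's pose just before it. get_calibration takes no time and is no camera call; for the wrist camera it gives the pose at the moment of the call.
- workorder.hand_in(): hands the job in, once; it reports no verdict.
The state is a dict: "time_s": time; "joint_positions": joint angles; "qvel": joint speeds; "tau": joint torques, N m; "position": TCP position; "tcp_rot": TCP orientation; "force": force on the tool from outside, world axes, zero at the start; "moment": the same for the moment, N m; "opening": opening from 0.0 (shut) to 1.0 (fully open).
Only numpy, scipy, OpenCV 4.12 (cv2) and the standard library are available. Lean on these libraries where they do the work, as an engineer would, in place of code of your own. Each camera call takes 0.05 s, during which the arm holds its last target. There are 200 camera calls.

## Working session

There is one attempt and no reset: what is moved stays moved. The work goes in short steps, Python scripts to look and compute and a tool call to move; the robot and the scene stay as the last step left them, time stands still between calls to the robot, and variables do not carry over. Pictures are saved under pics/ and viewed, on a budget of 10 in all, crops included, one or two more only if the job needs it, and the job is handed in when it is done.

Besides the shell and the picture viewer there is one more tool, called after "Emit:" as a command line: name --argument value ..., lists and objects as JSON in quotes. drive_tool: Moves the arm, as the interface text tells. Its arguments: {"type":"object","properties":{"commands":{"type":"array"}},"required":["commands"]}

```bash
mkdir -p pics
cat > h.py <<'E'
import numpy as np, cv2
from rig import bot, imaging, workorder
np.set_printoptions(precision=4,suppress=True)
def snap(n,f):
    c=imaging.get_calibration(n); p,d=imaging.capture(n)
    cv2.imwrite(f'pics/{f}.png',p[:,:,::-1]); np.savez(f'pics/{f}.npz',p=p,d=d,mtx=c['mtx'],dist=c['dist'],T=c['world_to_cam']); return p,d,c
def load(f): return np.load(f'pics/{f}.npz')
def rays(c,uv,T='T'):
    T=np.array(c[T]); uv=np.array(uv,float).reshape(-1,1,2)
    n=cv2.undistortPoints(uv,np.array(c['mtx']),np.array(c['dist'])).reshape(-1,2)
    r=np.c_[n,np.ones(len(n))]@T[:3,:3]; return -T[:3,:3].T@T[:3,3], r
def onz(c,uv,z,T='T'):
    o,r=rays(c,uv,T); return o+r*((z-o[2])/r[:,2:3])
def cloud(c):
    d=c['d']; v,u=np.mgrid[:d.shape[0],:d.shape[1]]
    o,r=rays(c,np.c_[u.ravel(),v.ravel()]); P=o+r*d.reshape(-1,1); P[d.ravel()==0]=np.nan; return P.reshape(*d.shape,3)
E
python3 - <<'E'
from h import *
print(bot.read_state())
for n in('top','side'):
    p,d,c=snap(n,n+'0'); o,_=rays(load(n+'0'),[[0,0]]); print(n,o)
E
```

```text
{'time_s': 0.0, 'joint_positions': array([ 53.1986,  30.2797,  82.154 ,  -0.0017,  67.6889, -10.2271]), 'qvel': array([-0.0113,  0.0095, -0.0634, -0.0635,  0.0422, -0.0939]), 'tau': array([  0.0005, -44.004 , -17.6592,   0.0632,   0.0582,  -0.0002]), 'position': array([0.2792, 0.5584, 0.2436]), 'tcp_rot': array([[ 0.4473, -0.0013, -0.8944],
       [ 0.8944, -0.0017,  0.4473],
       [-0.0021, -1.    ,  0.0004]]), 'force': array([-0.0551, -0.3041, -0.0715]), 'moment': array([ 0.0561, -0.031 , -0.0491]), 'opening': 1.0002784375012979}
top [0.3864 0.0088 1.2158]
side [ 0.4023 -0.8675  0.9471]
```

View pics/top0.png

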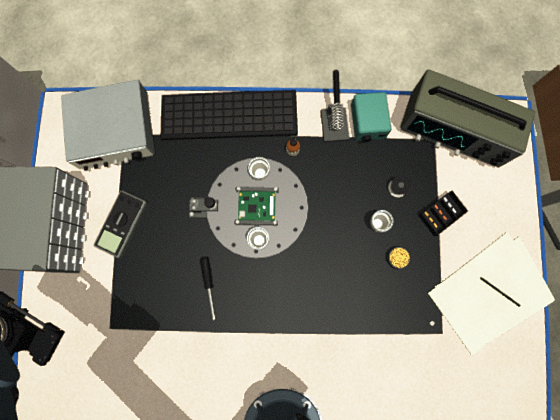

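View pics/side0.png

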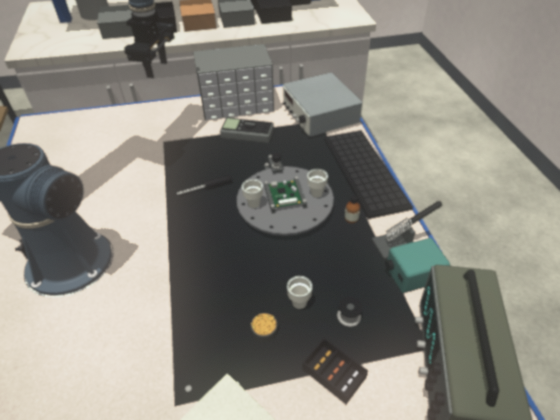

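The top view (up = +x, left = +y) shows the plate around (257,207) and cups at (258,168) and (258,239). The bench cup is at (381,220), the plunger at about (210,204), and the reel, tin and tray are near the bench cup. The side view agrees. Next I'll measure using the depth.

Run:
```python
from h import *
c=load('top0'); P=cloud(c); hsv=cv2.cvtColor(c['p'],cv2.COLOR_RGB2HSV)
def fit(P2):
    (x,y),r=cv2.minEnclosingCircle(P2.astype(np.float32)); return np.array([x,y]),2*r
v,u=np.mgrid[:420,:560]
for n,(cu,cv_),z in(('far',(258,168),.104),('near',(258,239),.104),('base',(381,220),.070)):
    m=(abs(u-cu)<22)&(abs(v-cv_)<22)&(abs(P[...,2]-z)<.006)
    q=P[m]; print(n,m.sum(),np.median(q[:,2]),fit(q[:,:2]),(q.max(0)+q.min(0))/2)
    w=((abs(u-cu)<22)&(abs(v-cv_)<22)&(hsv[...,2]>150)&(hsv[...,1]<60)).astype(np.uint8)
    k=max(cv2.findContours(w,0,2)[0],key=cv2.contourArea); e=cv2.fitEllipse(cv2.convexHull(k)); print('  mask',e,onz(c,[e[0]],z))
m=(abs(P[...,2]-.034)<.004)&(u>195)&(u<320)&(v>145)&(v<270); q=P[m];print('plate',m.sum(),fit(q[:,:2]))
m=(abs(u-210)<14)&(abs(v-204)<14)&(P[...,2]>.075); q=P[m]; print('knob',m.sum(),q.max(0),q.min(0),np.median(q,0))
m=(abs(u-198)<14)&(abs(v-207)<12)&(abs(P[...,2]-.052)<.007); q=P[m]; print('arm',m.sum(),q.max(0),q.min(0),np.median(q,0))
g=(hsv[...,0]>40)&(hsv[...,0]<85)&(hsv[...,1]>100)&(abs(u-257)<30)&(abs(v-207)<30)
k=max(cv2.findContours(g.astype(np.uint8),0,2)[0],key=cv2.contourArea);print('board',cv2.minAreaRect(k),onz(c,[cv2.minAreaRect(k)[0]],.055))
for n,uv in dict(reel=(398,187),tin=(400,258),meter=(120,222),flux=(293,147),tray=(443,212),sd=(208,272)).items():
    b=P[uv[1]-2:uv[1]+3,uv[0]-2:uv[0]+3].reshape(-1,3);print(n,np.nanmedian(b,0))
```

```text
far 85 0.10301465677935973 (array([0.6841, 0.0711]), 0.05649065226316452) [0.6836 0.071  0.1032]
  mask ((257.73779296875, 176.2257843017578), (38.664947509765625, 55.96491622924805), 90.97845458984375) [[0.6608 0.0724 0.104 ]]
near 75 0.10404700020330515 (array([0.5007, 0.0691]), 0.0559815987944603) [0.5003 0.0691 0.1035]
  mask ((261.60748291015625, 236.87611389160156), (39.18635559082031, 66.48257446289062), 81.52577209472656) [[0.5019 0.0585 0.104 ]]
base 78 0.06958778683853084 (array([ 0.5558, -0.2603]), 0.05593452230095863) [ 0.5554 -0.2595  0.0699]
  mask ((382.0892333984375, 220.40045166015625), (20.79247283935547, 21.447677612304688), 154.487548828125) [[ 0.5542 -0.2599  0.07  ]]
plate 5084 (array([0.5918, 0.0863]), 0.41549208760261536)
knob 88 [0.6035 0.2117 0.1004] [0.5795 0.186  0.0824] [0.5909 0.1985 0.0965]
arm 180 [0.6056 0.2586 0.0584] [0.5773 0.1987 0.0458] [0.5884 0.2351 0.0524]
board ((256.5, 205.5), (29.0, 35.0), 90.0) [[0.5917 0.0765 0.055 ]]
reel [ 0.6531 -0.3138  0.0407]
tin [ 0.457  -0.3162  0.03  ]
meter [0.5417 0.4515 0.0426]
flux [ 0.755  -0.0199  0.0636]
tray [ 0.5905 -0.4538  0.0032]
sd [0.4121 0.2055 0.0238]
```

Run:
```python
from h import *
p,d,c=snap('wrist','w0'); print(c['world_to_cam'])
T=np.array(c['world_to_cam']);R=bot.read_state()
o=-T[:3,:3].T@T[:3,3]; print('cam in tool',R['tcp_rot'].T@(o-R['position'])); print('cam axes in tool',R['tcp_rot'].T@T[:3,:3].T)
a=cv2.imread('pics/top0.png')[130:290,170:460]; b=cv2.resize(a,None,fx=2.7,fy=2.7,interpolation=2)
cv2.imwrite('pics/v1.png',np.vstack([b[:, :560],cv2.resize(cv2.imread('pics/w0.png'),(560,420))])[:,:][-420-180:] if 0 else np.hstack([b[60:,:420],cv2.resize(cv2.imread('pics/w0.png')[...,:],(380,372))]))
```

```text
[[ 0.4469  0.8946 -0.0027 -0.6233]
 [ 0.8557 -0.4266  0.2927 -0.0359]
 [ 0.2607 -0.1331 -0.9562  0.3926]
 [ 0.      0.      0.      1.    ]]
cam in tool [-0.0004 -0.1404  0.0809]
cam axes in tool [[ 1.      0.0008 -0.0008]
 [ 0.001  -0.293   0.9561]
 [ 0.0005 -0.9561 -0.293 ]]
```

View pics/v1.png

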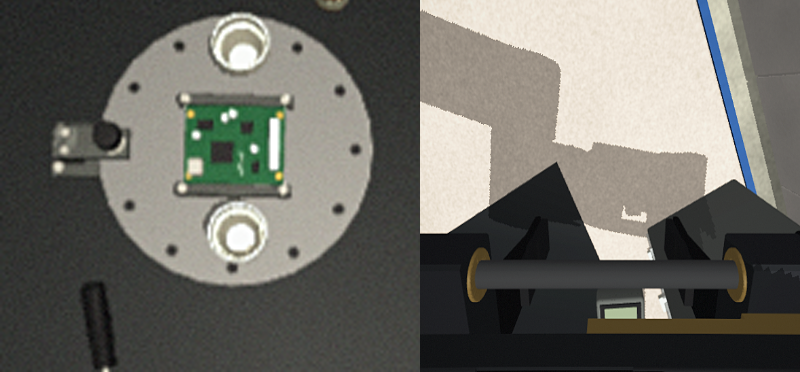

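Emit:
drive_tool --commands '[{"wy":-0.0985},{"wy":-0.0985},{"wy":-0.0985},{"dx":-1,"dz":-0.5},{"dx":-1,"dz":-0.5},{"dx":-1,"dz":-0.5},{"dx":-1,"dz":-0.5},{"dx":-1,"dz":-0.5}]'

```text
schema error: expected keys dx, dy, dz, wx, wy, wz, grip
```

Emit:
drive_tool --commands '[{"dx":-1,"dz":-0.5},{"dx":-1,"dz":-0.5},{"dx":-1,"dz":-0.5},{"dx":-1,"dz":-0.5},{"dx":-1,"dz":-0.5},{"dx":-1,"dz":-0.5},{"dx":-0.6},{}]'

```text
schema error: expected keys dx, dy, dz, wx, wy, wz, grip
```

Emit:
drive_tool --commands '[{"dx":0,"dy":0,"dz":0,"wx":0,"wy":-0.0985,"wz":0,"grip":87},{"dx":0,"dy":0,"dz":0,"wx":0,"wy":-0.0985,"wz":0,"grip":87},{"dx":0,"dy":0,"dz":0,"wx":0,"wy":-0.0985,"wz":0,"grip":87},{"dx":-1,"dy":0,"dz":-0.5,"wx":0,"wy":0,"wz":0,"grip":87},{"dx":-1,"dy":0,"dz":-0.5,"wx":0,"wy":0,"wz":0,"grip":87},{"dx":-1,"dy":0,"dz":-0.5,"wx":0,"wy":0,"wz":0,"grip":87},{"dx":-1,"dy":0,"dz":-0.5,"wx":0,"wy":0,"wz":0,"grip":87},{"dx":-1,"dy":0,"dz":-0.5,"wx":0,"wy":0,"wz":0,"grip":87}]'

```text
time_s: 1.15
position: [0.38, 0.3577, 0.2444]
tcp_rot: [[-0.001, -0.0, -1.0], [1.0, -0.0, -0.001], [-0.0, -1.0, 0.0]]
force: [0.0, -0.1, 0.1]
opening: 0.998
```

Emit:
drive_tool --commands '[{"dx":-1,"dy":0,"dz":-0.5,"wx":0,"wy":0,"wz":0,"grip":87},{"dx":-1,"dy":0,"dz":-0.5,"wx":0,"wy":0,"wz":0,"grip":87},{"dx":-1,"dy":0,"dz":-0.5,"wx":0,"wy":0,"wz":0,"grip":87},{"dx":-1,"dy":0,"dz":-0.5,"wx":0,"wy":0,"wz":0,"grip":87},{"dx":-1,"dy":0,"dz":-0.5,"wx":0,"wy":0,"wz":0,"grip":87},{"dx":-1,"dy":0,"dz":-0.5,"wx":0,"wy":0,"wz":0,"grip":87},{"dx":-1,"dy":0,"dz":0,"wx":0,"wy":0,"wz":0,"grip":87},{"dx":-0.25,"dy":0,"dz":0,"wx":0,"wy":0,"wz":0,"grip":87}]'

```text
time_s: 2.15
position: [0.4998, 0.0671, 0.2443]
tcp_rot: [[0.003, -0.001, -1.0], [1.0, -0.0, 0.003], [-0.0, -1.0, 0.001]]
force: [0.4, -0.3, 0.5]
opening: 0.999
```

Run:
```python
from h import *
print(bot.read_state()['position'])
snap('wrist','w1'); c=load('w1'); P=cloud(c)
for xy in ((.5005,.069),(.6838,.071)):
    m=(np.hypot(P[...,0]-xy[0],P[...,1]-xy[1])<.04)&(abs(P[...,2]-.104)<.004); q=P[m]
    if len(q)>20: print(len(q),np.median(q[:,2]),cv2.minEnclosingCircle(q[:,:2].astype(np.float32)),q.min(0),q.max(0))
```

```text
[0.4998 0.0671 0.2443]
708 0.10401869324764607 ((0.49865275621414185, 0.06889447569847107), 0.028026627376675606) [0.471  0.0416 0.1   ] [0.5264 0.096  0.106 ]
110 0.10230842503300472 ((0.6615851521492004, 0.07075455784797668), 0.015232335776090622) [0.6562 0.0556 0.1   ] [0.662  0.0859 0.1053]
```

View pics/w1.png

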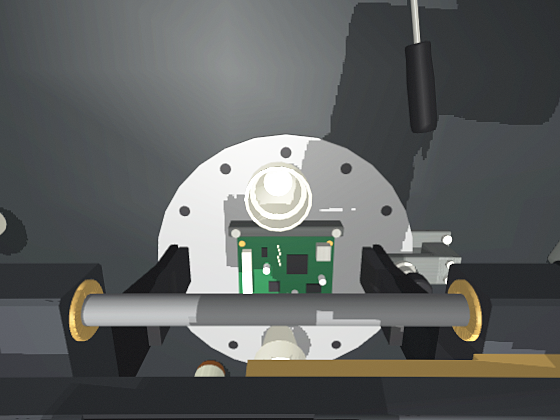

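The wrist view shows the near cup's rim at about (278,195), between the fingers in y. It measures (0.499, 0.069) with the rim at 0.104, which matches. Descending to grasp.

Emit:
drive_tool --commands '[{"dx":0,"dy":1,"dz":0,"wx":0,"wy":0,"wz":0,"grip":87},{"dx":0,"dy":1,"dz":0,"wx":0,"wy":0,"wz":0,"grip":87},{"dx":0,"dy":1,"dz":0,"wx":0,"wy":0,"wz":0,"grip":87},{"dx":0,"dy":0.6,"dz":0,"wx":0,"wy":0,"wz":0,"grip":87},{"dx":0,"dy":0,"dz":0,"wx":0,"wy":0,"wz":0,"grip":87},{"dx":0,"dy":0,"dz":0,"wx":0,"wy":0,"wz":0,"grip":40},{"dx":0,"dy":0,"dz":0,"wx":0,"wy":0,"wz":0,"grip":40},{"dx":0,"dy":0,"dz":0,"wx":0,"wy":0,"wz":0,"grip":40}]'

```text
time_s: 3.2
position: [0.5003, 0.0691, 0.1016]
tcp_rot: [[-0.0, 0.002, -1.0], [1.0, -0.0, -0.0], [-0.0, -1.0, -0.002]]
force: [-0.7, -0.9, -0.1]
opening: 0.742
```

Emit:
drive_tool --commands '[{"dx":0,"dy":0,"dz":0,"wx":0,"wy":0,"wz":0,"grip":40},{"dx":0,"dy":0,"dz":0,"wx":0,"wy":0,"wz":0,"grip":40}]'

```text
time_s: 3.45
position: [0.5001, 0.069, 0.1011]
tcp_rot: [[-0.0, 0.001, -1.0], [1.0, 0.0, -0.0], [0.0, -1.0, -0.001]]
force: [0.8, 0.5, 4.5]
opening: 0.631
```

Emit:
drive_tool --commands '[{"dx":0,"dy":-0.5,"dz":0,"wx":0,"wy":0,"wz":0,"grip":40},{"dx":0,"dy":-1,"dz":0,"wx":0,"wy":0,"wz":0,"grip":40},{"dx":0,"dy":-1,"dz":0,"wx":0,"wy":0,"wz":0,"grip":40},{"dx":-0.5,"dy":-1,"dz":-0.2,"wx":0,"wy":0,"wz":0,"grip":40},{"dx":-1,"dy":0,"dz":-0.2,"wx":0,"wy":0,"wz":0,"grip":40},{"dx":-1,"dy":0,"dz":-0.2,"wx":0,"wy":0,"wz":0,"grip":40},{"dx":-1,"dy":0,"dz":-0.2,"wx":0,"wy":0,"wz":0,"grip":40},{"dx":-1,"dy":0,"dz":-0.2,"wx":0,"wy":0,"wz":0,"grip":40}]'

```text
time_s: 4.45
position: [0.5396, -0.1122, 0.2404]
tcp_rot: [[-0.0, -0.0, -1.0], [1.0, 0.0, -0.0], [0.0, -1.0, 0.0]]
force: [1.4, -0.0, -0.1]
opening: 0.628
```

Emit:
drive_tool --commands '[{"dx":-1,"dy":0,"dz":-0.2,"wx":0,"wy":0,"wz":0,"grip":40},{"dx":-1,"dy":0,"dz":-0.19,"wx":0,"wy":0,"wz":0,"grip":40},{"dx":-1,"dy":0,"dz":0,"wx":0,"wy":0,"wz":0,"grip":40},{"dx":-0.5,"dy":0,"dz":0,"wx":0,"wy":0,"wz":0,"grip":40},{"dx":-0.22,"dy":0,"dz":0,"wx":0,"wy":0,"wz":0,"grip":40},{"dx":0,"dy":0,"dz":0,"wx":0,"wy":0,"wz":0,"grip":40},{"dx":0,"dy":0,"dz":0,"wx":0,"wy":0,"wz":0,"grip":40}]'

```text
time_s: 5.32
position: [0.5553, -0.2583, 0.2405]
tcp_rot: [[-0.002, -0.001, -1.0], [1.0, 0.001, -0.002], [0.001, -1.0, 0.001]]
force: [1.2, 0.6, -0.6]
opening: 0.626
```

```bash
cat > m.py <<'E'
from h import *
import sys
f,xt,yt,zb=sys.argv[1],*map(float,sys.argv[2:])
s=bot.read_state();print(s['position'],s['opening'],s['force'])
snap('wrist',f); c=load(f); P=cloud(c)
def rim(n,xy,z,tol=.0035):
    m=(np.hypot(P[...,0]-xy[0],P[...,1]-xy[1])<.045)&(abs(P[...,2]-z)<tol); q=P[m]
    if len(q)<20: print(n,len(q)); return
    rr=np.hypot(*(q[:,:2]-np.array(xy)).T); 
    from scipy.optimize import least_squares
    q=q[(rr>.02)&(rr<.034)]
    fz=np.median(q[:,2]); r=least_squares(lambda a:np.hypot(q[:,0]-a[0],q[:,1]-a[1])-a[2],[*xy,.027],loss='soft_l1',f_scale=.001).x
    print(n,len(q),'z',fz,'circ',r,q.min(0),q.max(0))
rim('held',s['position'][:2],s['position'][2]+.003,.006)
rim('target',(xt,yt),zb)
cv2.imwrite(f'pics/{f}.png',c['p'][:,:,::-1])
E
python3 m.py w2 .5556 -.26 .07
```

```text
[ 0.5553 -0.2583  0.2405] 0.6262439833317524 [ 1.1718  0.5523 -0.6479]
held 3021 z 0.24326107870542021 circ [ 0.5534 -0.2588  0.0267] [ 0.5262 -0.2908  0.2375] [ 0.5827 -0.2258  0.2494]
target 442 z 0.07012197349259253 circ [ 0.5532 -0.2603  0.0264] [ 0.5258 -0.2878  0.0665] [ 0.5762 -0.2328  0.0723]
```

View pics/w2.png

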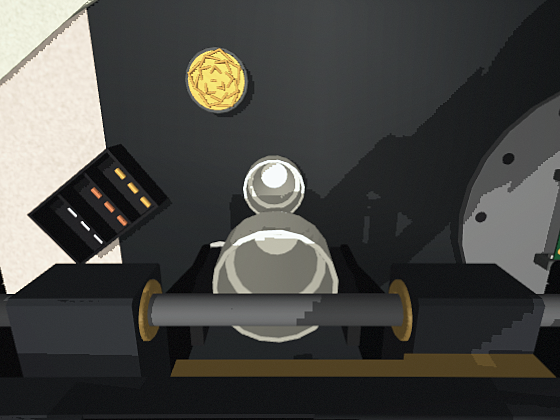

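The picture shows the held cup at (277,285) upright in the jaws and the bench cup behind it at (273,183). By fit they are coaxial within 1.5 mm. Lowering in stages.

Emit:
drive_tool --commands '[{"dx":-0.02,"dy":1,"dz":0,"wx":0,"wy":0,"wz":0,"grip":40},{"dx":0,"dy":1,"dz":0,"wx":0,"wy":0,"wz":0,"grip":40},{"dx":0,"dy":0.5,"dz":0,"wx":0,"wy":0,"wz":0,"grip":40},{"dx":0,"dy":0.4,"dz":0,"wx":0,"wy":0,"wz":0,"grip":40},{"dx":0,"dy":0.3,"dz":0,"wx":0,"wy":0,"wz":0,"grip":40},{"dx":0,"dy":0.2,"dz":0,"wx":0,"wy":0,"wz":0,"grip":40},{"dx":0,"dy":0.1,"dz":0,"wx":0,"wy":0,"wz":0,"grip":40},{"dx":0,"dy":0,"dz":0,"wx":0,"wy":0,"wz":0,"grip":40}]'

```text
time_s: 6.38
position: [0.5556, -0.2607, 0.1007]
tcp_rot: [[-0.0, 0.0, -1.0], [1.0, -0.0, -0.0], [-0.0, -1.0, -0.0]]
force: [0.5, 0.2, -0.9]
opening: 0.631
```

No contact force so far, so I'll go the last 6 mm.

Emit:
drive_tool --commands '[{"dx":0,"dy":0.08,"dz":0,"wx":0,"wy":0,"wz":0,"grip":40},{"dx":0,"dy":0.07,"dz":0,"wx":0,"wy":0,"wz":0,"grip":40},{"dx":0,"dy":0,"dz":0,"wx":0,"wy":0,"wz":0,"grip":40}]'

```text
time_s: 6.75
position: [0.5553, -0.2605, 0.0944]
tcp_rot: [[-0.0, -0.0, -1.0], [1.0, 0.0, -0.0], [0.0, -1.0, 0.0]]
force: [0.3, 0.1, 0.1]
opening: 0.63
```

Emit:
drive_tool --commands '[{"dx":0,"dy":0.02,"dz":0,"wx":0,"wy":0,"wz":0,"grip":70},{"dx":0,"dy":0,"dz":0,"wx":0,"wy":0,"wz":0,"grip":87},{"dx":0,"dy":0,"dz":0,"wx":0,"wy":0,"wz":0,"grip":87},{"dx":0,"dy":-0.6,"dz":0,"wx":0,"wy":0,"wz":0,"grip":87},{"dx":0,"dy":-1,"dz":0,"wx":0,"wy":0,"wz":0,"grip":87},{"dx":0,"dy":-1,"dz":0,"wx":0,"wy":0,"wz":0,"grip":87},{"dx":0,"dy":-1,"dz":0,"wx":0,"wy":0,"wz":0,"grip":87},{"dx":0,"dy":0,"dz":0,"wx":0,"wy":0,"wz":0,"grip":87}]'

```text
time_s: 7.75
position: [0.5574, -0.2618, 0.2418]
tcp_rot: [[-0.001, 0.007, -1.0], [1.0, -0.005, -0.001], [-0.005, -1.0, -0.007]]
force: [0.7, -1.6, -0.8]
opening: 1.0
```

```bash
python3 m.py w3 .5545 -.26 .096
```

```text
[ 0.5574 -0.2618  0.2418] 1.000494788718343 [ 0.7226 -1.5849 -0.7611]
  return _methods._mean(a, axis=axis, dtype=dtype,
  ret = ret.dtype.type(ret / rcount)
Traceback (most recent call last):
  File "m.py", line 14, in <module>
    rim('held',s['position'][:2],s['position'][2]+.003,.006)
    ~~~^^^^^^^^^^^^^^^^^^^^^^^^^^^^^^^^^^^^^^^^^^^^^^^^^^^^^
  File "m.py", line 13, in rim
    print(n,len(q),'z',fz,'circ',r,q.min(0),q.max(0))
                                   ~~~~~^^^
ValueError: zero-size array to reduction operation minimum which has no identity
```

```bash
sed -i 's/    fz=np/    if len(q)<20: print(n,"none"); return\n    fz=np/' m.py; python3 m.py w4 .5545 -.26 .096
```

```text
[ 0.5561 -0.2609  0.2395] 0.9977668041252257 [-0.1411  0.1655 -1.1335]
held none
target 671 z 0.09599374432005259 circ [ 0.5537 -0.2612  0.0264] [ 0.5264 -0.2888  0.0925] [ 0.5819 -0.2339  0.0984]
```

The first cup is home (rim at 0.0960). Moving to the far cup.

Emit:
drive_tool --commands '[{"dx":1,"dy":0,"dz":-0.4,"wx":0,"wy":0,"wz":0,"grip":87},{"dx":1,"dy":0,"dz":-0.4,"wx":0,"wy":0,"wz":0,"grip":87},{"dx":1,"dy":0,"dz":-0.4,"wx":0,"wy":0,"wz":0,"grip":87},{"dx":1,"dy":0,"dz":-0.4,"wx":0,"wy":0,"wz":0,"grip":87},{"dx":1,"dy":0,"dz":-0.4,"wx":0,"wy":0,"wz":0,"grip":87},{"dx":1,"dy":0,"dz":-0.4,"wx":0,"wy":0,"wz":0,"grip":87},{"dx":1,"dy":0,"dz":-0.4,"wx":0,"wy":0,"wz":0,"grip":87},{"dx":1,"dy":0,"dz":-0.4,"wx":0,"wy":0,"wz":0,"grip":87}]'

```text
time_s: 8.85
position: [0.6826, 0.0609, 0.2352]
tcp_rot: [[-0.0, -0.004, -1.0], [1.0, 0.0, -0.0], [0.0, -1.0, 0.004]]
force: [0.4, -0.2, 0.0]
opening: 0.996
```

Emit:
drive_tool --commands '[{"dx":0.29,"dy":0,"dz":0,"wx":0,"wy":0,"wz":0,"grip":87},{"dx":0,"dy":0,"dz":0,"wx":0,"wy":0,"wz":0,"grip":87},{"dx":0,"dy":0,"dz":0,"wx":0,"wy":0,"wz":0,"grip":87}]'

```text
time_s: 9.22
position: [0.6827, 0.0698, 0.237]
tcp_rot: [[0.001, -0.002, -1.0], [1.0, -0.001, 0.001], [-0.001, -1.0, 0.002]]
force: [0.6, 0.4, 0.9]
opening: 0.998
```

```bash
python3 m.py w5 .683 .071 .104
```

```text
[0.6827 0.0698 0.237 ] 0.9981667081921871 [0.6276 0.4303 0.8882]
held none
target 717 z 0.10401270165990756 circ [0.6842 0.0708 0.0264] [0.6569 0.0431 0.1005] [0.7119 0.0987 0.1058]
```

Emit:
drive_tool --commands '[{"dx":0,"dy":1,"dz":0,"wx":0,"wy":0,"wz":0,"grip":87},{"dx":0,"dy":1,"dz":0,"wx":0,"wy":0,"wz":0,"grip":87},{"dx":0,"dy":1,"dz":0,"wx":0,"wy":0,"wz":0,"grip":87},{"dx":0,"dy":0.43,"dz":0,"wx":0,"wy":0,"wz":0,"grip":87},{"dx":0,"dy":0,"dz":0,"wx":0,"wy":0,"wz":0,"grip":87},{"dx":0,"dy":0,"dz":0,"wx":0,"wy":0,"wz":0,"grip":40},{"dx":0,"dy":0,"dz":0,"wx":0,"wy":0,"wz":0,"grip":40},{"dx":0,"dy":0,"dz":0,"wx":0,"wy":0,"wz":0,"grip":40}]'

```text
time_s: 10.28
position: [0.684, 0.0712, 0.1019]
tcp_rot: [[-0.001, 0.002, -1.0], [1.0, -0.0, -0.001], [-0.0, -1.0, -0.002]]
force: [0.3, 0.1, -0.1]
opening: 0.745
```

Emit:
drive_tool --commands '[{"dx":0,"dy":0,"dz":0,"wx":0,"wy":0,"wz":0,"grip":40},{"dx":0,"dy":0,"dz":0,"wx":0,"wy":0,"wz":0,"grip":40},{"dx":0,"dy":-0.5,"dz":0,"wx":0,"wy":0,"wz":0,"grip":40},{"dx":0,"dy":-1,"dz":0,"wx":0,"wy":0,"wz":0,"grip":40},{"dx":0,"dy":-1,"dz":0,"wx":0,"wy":0,"wz":0,"grip":40},{"dx":0,"dy":-1,"dz":0,"wx":0,"wy":0,"wz":0,"grip":40}]'

```text
time_s: 11.02
position: [0.6833, 0.0711, 0.2429]
tcp_rot: [[-0.0, 0.001, -1.0], [1.0, -0.0, -0.0], [-0.0, -1.0, -0.001]]
force: [1.3, -0.7, -0.4]
opening: 0.644
```

Emit:
drive_tool --commands '[{"dx":-1,"dy":0,"dz":0.4,"wx":0,"wy":0,"wz":0,"grip":40},{"dx":-1,"dy":0,"dz":0.4,"wx":0,"wy":0,"wz":0,"grip":40},{"dx":-1,"dy":0,"dz":0.4,"wx":0,"wy":0,"wz":0,"grip":40},{"dx":-1,"dy":0,"dz":0.4,"wx":0,"wy":0,"wz":0,"grip":40},{"dx":-1,"dy":0,"dz":0.4,"wx":0,"wy":0,"wz":0,"grip":40},{"dx":-1,"dy":0,"dz":0.4,"wx":0,"wy":0,"wz":0,"grip":40},{"dx":-1,"dy":0,"dz":0.4,"wx":0,"wy":0,"wz":0,"grip":40},{"dx":-0.8,"dy":0,"dz":0.4,"wx":0,"wy":0,"wz":0,"grip":40}]'

```text
time_s: 12.02
position: [0.5549, -0.2427, 0.2418]
tcp_rot: [[0.0, 0.001, -1.0], [1.0, -0.001, 0.0], [-0.001, -1.0, -0.001]]
force: [-0.8, -0.2, -0.8]
opening: 0.645
```

Emit:
drive_tool --commands '[{"dx":-0.49,"dy":0,"dz":0,"wx":0,"wy":0,"wz":0,"grip":40},{"dx":0,"dy":0,"dz":0,"wx":0,"wy":0,"wz":0,"grip":40},{"dx":0,"dy":0,"dz":0,"wx":0,"wy":0,"wz":0,"grip":40},{"dx":0,"dy":0,"dz":0,"wx":0,"wy":0,"wz":0,"grip":40}]'

```text
time_s: 12.52
position: [0.5559, -0.2591, 0.2405]
tcp_rot: [[-0.002, -0.0, -1.0], [1.0, 0.001, -0.002], [0.001, -1.0, 0.0]]
force: [-0.5, -0.8, -1.5]
opening: 0.643
```

```bash
python3 m.py w6 .5537 -.261 .096
```

```text
[ 0.5559 -0.2591  0.2405] 0.6430635720930722 [-0.4637 -0.8482 -1.4681]
held 3134 z 0.24297710271457637 circ [ 0.5562 -0.2596  0.0268] [ 0.5289 -0.2916  0.2375] [ 0.5853 -0.2265  0.2494]
target 496 z 0.09610864154527063 circ [ 0.5537 -0.2612  0.0264] [ 0.5263 -0.2889  0.0925] [ 0.5735 -0.2339  0.0983]
```

Emit:
drive_tool --commands '[{"dx":0,"dy":1,"dz":0.06,"wx":0,"wy":0,"wz":0,"grip":40},{"dx":0,"dy":0.6,"dz":0,"wx":0,"wy":0,"wz":0,"grip":40},{"dx":0,"dy":0.4,"dz":0,"wx":0,"wy":0,"wz":0,"grip":40},{"dx":0,"dy":0.4,"dz":0,"wx":0,"wy":0,"wz":0,"grip":40},{"dx":0,"dy":0.3,"dz":0,"wx":0,"wy":0,"wz":0,"grip":40},{"dx":0,"dy":0.15,"dz":0,"wx":0,"wy":0,"wz":0,"grip":40},{"dx":0,"dy":0,"dz":0,"wx":0,"wy":0,"wz":0,"grip":40}]'

```text
time_s: 13.45
position: [0.553, -0.2606, 0.1264]
tcp_rot: [[-0.0, -0.0, -1.0], [1.0, 0.0, -0.0], [0.0, -1.0, 0.0]]
force: [0.7, -0.1, -1.1]
opening: 0.645
```

Emit:
drive_tool --commands '[{"dx":0,"dy":0.1,"dz":0,"wx":0,"wy":0,"wz":0,"grip":40},{"dx":0,"dy":0.05,"dz":0,"wx":0,"wy":0,"wz":0,"grip":40},{"dx":0,"dy":0,"dz":0,"wx":0,"wy":0,"wz":0,"grip":40}]'

```text
time_s: 13.82
position: [0.553, -0.2605, 0.1206]
tcp_rot: [[-0.0, -0.0, -1.0], [1.0, 0.0, -0.0], [0.0, -1.0, 0.0]]
force: [0.3, -0.2, -1.0]
opening: 0.648
```

Emit:
drive_tool --commands '[{"dx":0,"dy":0.02,"dz":0,"wx":0,"wy":0,"wz":0,"grip":70},{"dx":0,"dy":0,"dz":0,"wx":0,"wy":0,"wz":0,"grip":87},{"dx":0,"dy":0,"dz":0,"wx":0,"wy":0,"wz":0,"grip":87},{"dx":0,"dy":-0.5,"dz":0,"wx":0,"wy":0,"wz":0,"grip":87},{"dx":0,"dy":-1,"dz":0,"wx":0,"wy":0,"wz":0,"grip":87},{"dx":0,"dy":-1,"dz":0,"wx":0,"wy":0,"wz":0,"grip":87},{"dx":0,"dy":-0.5,"dz":0,"wx":0,"wy":0,"wz":0,"grip":87},{"dx":0,"dy":0,"dz":0,"wx":0,"wy":0,"wz":0,"grip":87}]'

```text
time_s: 14.82
position: [0.554, -0.2612, 0.2418]
tcp_rot: [[-0.0, 0.004, -1.0], [1.0, -0.003, -0.0], [-0.003, -1.0, -0.004]]
force: [0.1, -0.8, -0.3]
opening: 0.999
```

```bash
python3 m.py w7 .5537 -.261 .122
```

```text
[ 0.554  -0.2612  0.2418] 0.9994943187328168 [ 0.05   -0.7542 -0.2686]
held none
target 795 z 0.12200058848879342 circ [ 0.5537 -0.2613  0.0264] [ 0.5262 -0.2889  0.1185] [ 0.5821 -0.2339  0.1246]
```

Both cups are home (rim at 0.1220, coaxial). On to the knob.

Emit:
drive_tool --commands '[{"dx":1,"dy":0,"dz":-0.1,"wx":0,"wy":0,"wz":0,"grip":87},{"dx":1,"dy":0,"dz":-0.1,"wx":0,"wy":0,"wz":0,"grip":87},{"dx":1,"dy":0,"dz":-0.1,"wx":0,"wy":0,"wz":0,"grip":87},{"dx":1,"dy":0,"dz":-0.1,"wx":0,"wy":0,"wz":0,"grip":87},{"dx":1,"dy":0,"dz":-0.1,"wx":0,"wy":0,"wz":0,"grip":87},{"dx":1,"dy":0,"dz":-0.1,"wx":0,"wy":0,"wz":0,"grip":87},{"dx":1,"dy":0,"dz":-0.1,"wx":0,"wy":0,"wz":0,"grip":87},{"dx":1,"dy":0,"dz":-0.1,"wx":0,"wy":0,"wz":0,"grip":87}]'

```text
time_s: 15.88
position: [0.5839, 0.0608, 0.2378]
tcp_rot: [[-0.0, -0.004, -1.0], [1.0, 0.0, -0.0], [0.0, -1.0, 0.004]]
force: [0.5, -0.2, 0.8]
opening: 1.0
```

Emit:
drive_tool --commands '[{"dx":1,"dy":0,"dz":-0.1,"wx":0,"wy":0,"wz":0,"grip":87},{"dx":1,"dy":0,"dz":-0.045,"wx":0,"wy":0,"wz":0,"grip":87},{"dx":1,"dy":0.5,"dz":0,"wx":0,"wy":0,"wz":0,"grip":87},{"dx":0.48,"dy":0.5,"dz":0,"wx":0,"wy":0,"wz":0,"grip":87},{"dx":0,"dy":0,"dz":0,"wx":0,"wy":0,"wz":0,"grip":87},{"dx":0,"dy":0,"dz":0,"wx":0,"wy":0,"wz":0,"grip":87},{"dx":0,"dy":0,"dz":0,"wx":0,"wy":0,"wz":0,"grip":87}]'

```text
time_s: 16.75
position: [0.5914, 0.1973, 0.2004]
tcp_rot: [[0.001, 0.001, -1.0], [1.0, -0.0, 0.001], [-0.0, -1.0, -0.001]]
force: [-0.5, 0.9, 0.2]
opening: 1.0
```

Run:
```python
from h import *
print(bot.read_state()['position'])
snap('wrist','w8'); c=load('w8'); P=cloud(c)
m=(np.hypot(P[...,0]-.591,P[...,1]-.1985)<.03)&(abs(P[...,2]-.097)<.004); q=P[m]
print(len(q),np.median(q,0),cv2.minEnclosingCircle(q[:,:2].astype(np.float32)),q.min(0),q.max(0))
```

```text
[0.5914 0.1973 0.2004]
1031 [0.5906 0.1991 0.097 ] ((0.5917102098464966, 0.19903378188610077), 0.013920353725552559) [0.5781 0.1858 0.093 ] [0.6048 0.2125 0.0993]
```

View pics/w8.png

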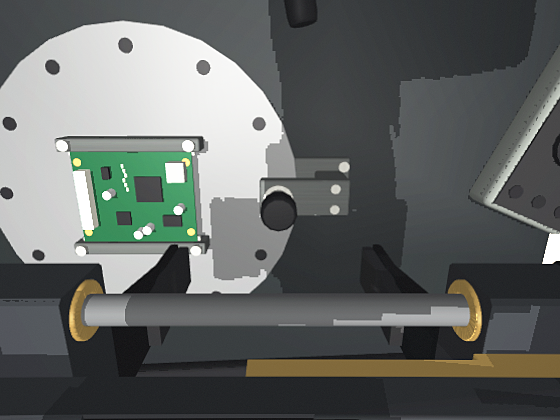

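The knob is at (278,210), centred between the fingers. It measures (0.5915, 0.199) with its top at 0.097, as expected. Descending and gripping.

Emit:
drive_tool --commands '[{"dx":0,"dy":1,"dz":0,"wx":0,"wy":0,"wz":0,"grip":87},{"dx":0,"dy":1,"dz":0,"wx":0,"wy":0,"wz":0,"grip":87},{"dx":0,"dy":0.5,"dz":0,"wx":0,"wy":0,"wz":0,"grip":87},{"dx":0,"dy":0.25,"dz":0,"wx":0,"wy":0,"wz":0,"grip":87},{"dx":0,"dy":0,"dz":0,"wx":0,"wy":0,"wz":0,"grip":60},{"dx":0,"dy":0,"dz":0,"wx":0,"wy":0,"wz":0,"grip":40},{"dx":0,"dy":0,"dz":0,"wx":0,"wy":0,"wz":0,"grip":10},{"dx":0,"dy":0,"dz":0,"wx":0,"wy":0,"wz":0,"grip":10}]'

```text
time_s: 17.8
position: [0.5911, 0.1988, 0.0905]
tcp_rot: [[-0.0, 0.001, -1.0], [1.0, 0.0, -0.0], [0.0, -1.0, -0.001]]
force: [-0.1, 0.1, 0.0]
opening: 0.628
```

Emit:
drive_tool --commands '[{"dx":0,"dy":0,"dz":0,"wx":0,"wy":0,"wz":0,"grip":5},{"dx":0,"dy":0,"dz":0,"wx":0,"wy":0,"wz":0,"grip":5},{"dx":0,"dy":0,"dz":0,"wx":0,"wy":0,"wz":0,"grip":5},{"dx":0,"dy":0,"dz":0,"wx":0,"wy":0,"wz":0,"grip":5}]'

```text
time_s: 18.3
position: [0.5907, 0.1996, 0.0898]
tcp_rot: [[-0.0, 0.0, -1.0], [1.0, 0.001, -0.0], [0.001, -1.0, -0.0]]
force: [0.4, 4.3, 0.1]
opening: 0.304
```

Emit:
drive_tool --commands '[{"dx":0,"dy":-0.05,"dz":0,"wx":0,"wy":0,"wz":0,"grip":5},{"dx":0,"dy":-0.05,"dz":0,"wx":0,"wy":0,"wz":0,"grip":5},{"dx":0,"dy":-0.05,"dz":0,"wx":0,"wy":0,"wz":0,"grip":5},{"dx":0,"dy":-0.05,"dz":0,"wx":0,"wy":0,"wz":0,"grip":5},{"dx":0,"dy":-0.05,"dz":0,"wx":0,"wy":0,"wz":0,"grip":5},{"dx":0,"dy":-0.05,"dz":0,"wx":0,"wy":0,"wz":0,"grip":5},{"dx":0,"dy":0,"dz":0,"wx":0,"wy":0,"wz":0,"grip":5}]'

```text
time_s: 19.18
position: [0.5906, 0.1996, 0.0997]
tcp_rot: [[0.0, -0.001, -1.0], [1.0, 0.001, 0.0], [0.001, -1.0, 0.001]]
force: [3.6, 5.2, -11.7]
opening: 0.301
```

Force of 11.7 N at about 10 mm matches the spring, so no slip. Pulling on to the stop.

Emit:
drive_tool --commands '[{"dx":0,"dy":-0.04,"dz":0,"wx":0,"wy":0,"wz":0,"grip":5},{"dx":0,"dy":-0.04,"dz":0,"wx":0,"wy":0,"wz":0,"grip":5},{"dx":0,"dy":-0.03,"dz":0,"wx":0,"wy":0,"wz":0,"grip":5},{"dx":0,"dy":0,"dz":0,"wx":0,"wy":0,"wz":0,"grip":5},{"dx":0,"dy":0,"dz":0,"wx":0,"wy":0,"wz":0,"grip":5}]'

```text
time_s: 19.8
position: [0.5906, 0.1996, 0.1035]
tcp_rot: [[0.0, -0.001, -1.0], [1.0, 0.001, 0.0], [0.001, -1.0, 0.001]]
force: [3.9, 5.3, -14.4]
opening: 0.306
```

Emit:
drive_tool --commands '[{"dx":0,"dy":-0.015,"dz":0,"wx":0,"wy":0,"wz":0,"grip":5},{"dx":0,"dy":0,"dz":0,"wx":0,"wy":0,"wz":0,"grip":5},{"dx":0,"dy":0,"dz":0,"wx":0,"wy":0,"wz":0,"grip":5},{"dx":0,"dy":0,"dz":0,"wx":0,"wy":0,"wz":0,"grip":5}]'

```text
time_s: 20.3
position: [0.5905, 0.1996, 0.1039]
tcp_rot: [[0.0, -0.001, -1.0], [1.0, 0.001, 0.0], [0.001, -1.0, 0.001]]
force: [3.7, 5.5, -15.8]
opening: 0.304
```

Run:
```python
from h import *
s=bot.read_state(); print(s['position'],s['force'],s['opening'])
snap('wrist','w9'); c=load('w9'); P=cloud(c)
m=(np.hypot(P[...,0]-.591,P[...,1]-.199)<.011)&(P[...,2]>.09)&(P[...,2]<.125); q=P[m]
print('knob top',len(q),np.median(q[:,2]) if len(q) else None)
p,d,_=snap('top','top1'); a,b=load('top0'),load('top1'); P=cloud(b)
m=(np.hypot(P[...,0]-.5555,P[...,1]+.26)<.034)&(abs(P[...,2]-.122)<.005); q=P[m];print('stack',len(q),np.median(q[:,2]),cv2.minEnclosingCircle(q[:,:2].astype(np.float32)))
for n,(u,v) in dict(reel=(398,187),tin=(400,258),meter=(120,222),flux=(293,147),tray=(443,212),sd=(208,272)).items():
    f=[x['p'][v-14:v+15,u-14:u+15].astype(int) for x in(a,b)]; print(n,abs(f[0]-f[1]).mean().round(1))
```

```text
[0.5905 0.1996 0.1039] [  3.6659   5.5403 -15.8023] 0.30405887389152036
knob top 767 0.11123375224039875
stack 77 0.12238996769169752 ((0.5559937953948975, -0.26127320528030396), 0.028279444202780724)
reel 3.8
tin 3.0
meter 4.2
flux 3.7
tray 4.0
sd 10.9
```

View pics/top1.png

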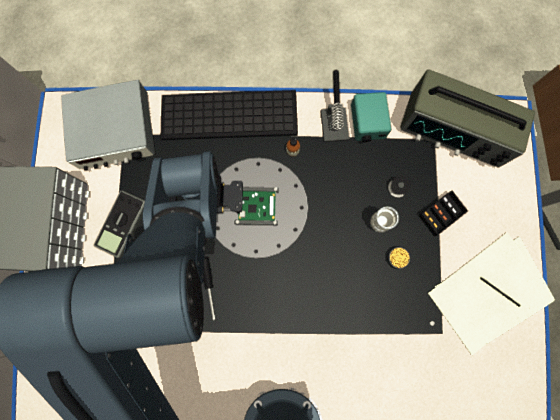

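The knob top is at 0.1112 (seated 0.097), so the lift is 14 mm and the plunger is on its stop at 15.8 N. The picture shows the stack upright at (384,218), the plate clear with its holes where they were, and the bystanders in place. The screwdriver is partly hidden by the arm. Handing in.

Run:
```python
from h import *
workorder.hand_in(); s=bot.read_state(); print(s['time_s'],s['position'],s['force'],s['opening'])
```

```text
the job is handed in; nothing more can be done
the job is handed in; nothing more can be done
```

The job is done and handed in at about 20 s of the 72 s limit; the hand-in gave no verdict. Both cups are nested in the bench cup, and the arm is still holding the index plunger up at its stop.

My last checks, made just before hand-in:

- **Cups:** each cup's rim was at the fully-home height, 96.0 mm after the first and 122.0 mm after the second. The first cup's rim and the top one were in line to about 0.1 mm. The stack stands upright on the bench, more than 165 mm from the plate axis.
- **Plunger:** the knob top rose from 97.0 to 111.2 mm, which is the full 14 mm. The wrist read 15.8 N, and the knob rose as far as the gripper did, so the fingers did not slip.
- **Plate and other things:** the board and the plate's holes look unmoved in the last top view. Every loose item matches the start picture except the screwdriver. It differed more because the arm partly covered it; I moved nothing near it.
- **Small disagreement:** the wrist and top cameras differed by up to about 2 mm in x. I placed the cups by wrist-camera offsets to cancel this.

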